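# Put the glazing tools back into their foam inserts

## Robot

A 7-joint arm with a two-finger parallel gripper is mounted at the origin on the work surface; the furniture and walls round the work are solid. World frame = base frame: x ahead of the robot, y to its left, z up, the work surface at z = 0. Lengths are in m, angles in rad, forces in N, time in s.
With the tool pointing down it reaches from about 0.425 to 0.95 m from the base axis. Payload 4.7 kg.
Tool frame: the origin (TCP) lies midway between the tips of the shut fingers; the grasp point (between the pads) lies 19 mm behind it; z points along the fingers, y is the direction in which the jaws open and shut (so a half turn about z gives the same grasp; the last joint's range is limited). The gripper opens to 87 mm and grips with 3 to 60 N. Pads are 19 mm wide; open, the fingers measure 117 mm over their backs; the gripper's body (75 mm by 190 mm) begins 51 mm behind the grasp point.
Start: joints at [-1.296, 0.469, -0.049, 1.532, 0.024, 1.141, -0.082], TCP at [0.202, 0.644, 0.223] pointing down, gripper open.
Joint ranges: [-2.59, 2.59], [-0.33, 1.99], [-1.39, 1.29], [0.1, 2.45], [-1.04, 4.18], [0.21, 1.99], [-2.66, 2.66]. Speed limits (rad/s): [2.57, 2.57, 3.14, 3.14, 3.14, 3.14, 3.14].

## Interface

Orientations are given as [roll, pitch, yaw] about the fixed x, y, z axes, in that order (R = Rz(yaw) Ry(pitch) Rx(roll)).
In Python, from workcell import env gives the robot as it stands. The module is installed in compiled form; this text tells all that it offers.
- The arm moves only by the tool arm_command, never from a script. Its argument "moves" is a list that holds one entry, the list of rows, each a list of 7 numbers: the turn, a rotation vector about the tool's x, y, z in degrees, then the shift along the tool's x, y, z in cm, then the closure in counts, from 0 (fully open) to 255 (shut). In form: [[[ax, ay, az, x, y, z, fingers], ...]]. A call has 1 to 20 rows; each row shifts and turns the pose as measured when the row begins, along the tool's axes as they then stand; what a row does not reach is not made up. A row lasts 1/10 s, in which the tool goes at most 50 mm and 8.59 degrees, less where a joint would pass 70% of its speed; a pose out of reach is approached as far as the arm can. A call is refused whole if a number of a shift passes 5 or a number of a turn 8.59, either way. A call with a gripper value outside its range is refused whole. The fingers move at their own pace and stop on an object; the grip force is fixed at half the most. Time passes only in rows, so rows that do not move let the fingers close. It gives the time, the measured TCP pose, the force and the opening at its end, in the units of the state.
- env.observe(): the state, without advancing time (a new reading comes with each control period).
- env.get_image(name): name is "scene" or "side" or "wrist"; returns the picture (420x560x3 uint8, red, green, blue); there is no depth.
- env.camera_info(name): a dict with "K" (3x3 intrinsics, pixels), "origin" and "rotation" of the camera in the world. Camera axes: x right, y down, z forward; pixel columns grow to the right and rows downward; lengths in m; the calibration is good to about 2 mm. The wrist camera is an equidistant fisheye: a pixel r from the principal point sees the ray r / f radians off the axis. A picture is of the moment at which its call begins: read the wrist's pose just before it. camera_info takes no time and is no camera call; for the wrist camera it gives the pose at the moment of the call.
- env.sign_off(): hands the job in, once; it reports no verdict.
The state is a dict: "time_s": time; "joint_positions": joint angles; "joint_velocities": joint speeds; "tau": joint torques, N m; "position": TCP position; "tool_rot": TCP orientation; "contact_force": force on the tool from outside, world axes, zero at the start; "torque": the same for the moment, N m; "finger_gap": finger opening in m.
Only numpy, scipy, OpenCV 4.12 (cv2) and the standard library are available. Lean on these libraries where they do the work, as an engineer would, in place of code of your own. Each camera call takes 0.05 s, during which the arm holds its last target. There are 200 camera calls.

## Task

Tidy the glazing tools: put the running pliers, the glass cutter, the brush and the suction lifter each into the foam insert whose cut-out has its shape, resting fully down on the yellow floor, the three long tools the way round that the cut-out shows (pliers' jaws and cutter's head in the narrow end, bristles in the wide end). Let go of everything and leave the roll of tape and the steel square where they are.

Things in the scene. Friction and masses are not known exactly. Their poses are not given: they have to be found in the camera images.
- pliers_mid (a point): running pliers, 172 long mm, 52 wide over the two red grips, 13 thick, about 0.19 kg, lying flat; this point is on the centre line just ahead of the joint, 6 ahead of the tool's middle, 6.5 above its underside: pinch here, 32 to 36 wide. y runs from the red grips to the bright jaws, x across, z up.
- cutter_mid (a point): oil glass cutter like a thick black pen, 132 long mm, round grip 12 in diameter, thin metal head at one end, lying on the bench (it may roll); this point is on the grip's axis, 6 above the bench, 12 from the tool's middle towards the tail: pinch here. y runs along the axis from the tail to the metal head.
- brush_mid (a point): flat brush, 170 long mm, 12 thick; orange-red handle up to 22 wide, at one end a head (metal band, pale bristles) 28 wide, 55 long; lying flat. This point is in the handle, 14 from the brush's middle towards the bristles, 6 above its underside: pinch here, 22 wide. y runs from the handle's end to the bristles, x across, z up.
- lifter_mid (a point): suction lifter for glass, standing: (sizes in mm) round black cup 66 in diameter, 14 high; stem 20 thick; on it an orange bar 18 wide, 72 long, 14 high, its top 42 above the underside; 0.11 kg. This point is on the upright axis, 21 above the underside (the bar's centre is 14 higher). y runs along the bar: pinch it across, along x. z up.
- pliers_insert_nest (a point): charcoal foam insert on a yellow base, fixed on the bench, 200 x 100 mm, 20 thick; cut-out 12 deep with yellow floor, shaped as the pliers, 7 to spare all round: 66 wide for the grips, narrowing to 40 for the jaws. This point: on the cut-out's floor (8 above the bench), in the middle of the 90 x 44 finger clearance, 6 off the insert's middle. y runs along the cut-out to the narrow (jaw) end, z up; the tool is home when its point is over this one and its y points the same way.
- cutter_insert_nest (a point): charcoal foam insert on a yellow base, fixed on the bench, 164 x 100 mm, 20 thick; cut-out 12 deep with yellow floor, a slot 148 long for the glass cutter, 27 wide, 20 at the head end. This point: on the cut-out's floor (8 above the bench), in the middle of the 80 x 44 finger clearance, 12 off the insert's middle. y runs along the cut-out to the narrower (head) end, z up; the tool is home when its point is over this one and its y points the same way.
- brush_insert_nest (a point): charcoal foam insert on a yellow base, fixed on the bench, 200 x 100 mm, 20 thick; cut-out 12 deep with yellow floor, a slot 186 long for the brush, 36 wide, 44 at the bristle end. This point: on the cut-out's floor (8 above the bench), in the middle of the 82 x 44 finger clearance, 14 off the insert's middle. y runs along the cut-out to the wider (bristle) end, z up; the tool is home when its point is over this one and its y points the same way.
- lifter_insert_nest (a point): charcoal foam insert on a yellow base, fixed on the bench, 124 x 100 mm, 20 thick; cut-out 12 deep with yellow floor, a plain round hole 82 in diameter for the lifter's cup. This point: on the cut-out's floor (8 above the bench), in the hole's centre. z up; it does not matter which way the lifter's bar points.
- tape_mid (a point): bystander: roll of brown packing tape lying flat, 105 mm in diameter, 48 high; this point is its centre. Leave it where it is. It stands behind the fixed grey parts case in the middle of the bench (38 high), whose open lid rises to 180 mm: carry the tools over that lid.
- square_mid (a point): bystander: steel try square lying flat, black stock 100 mm long, 16 wide, 12 high, thin blade 150 long; this point is the middle of the stock, 6 above the bench. Leave it where it is.
Not all that is in view belongs to the job. What is shaped like the part that bears lifter_mid but green is not meant.

How it is judged:
At the end, for the whole second after the job is handed in: Each tool's point within 12 mm of its own insert's point seen from above and at most 4 mm above its resting height on the cut-out floor; long tools level, right way round, within 0.2 rad of the cut-out, lifter upright; all at rest; tape and square within 15 mm of their start (horizontal distance between pliers_mid and pliers_insert_nest below 0.012 m and z of pliers_mid in the frame of pliers_insert_nest below 0.0105 m and angle between the y axis of pliers_mid and the y axis of pliers_insert_nest, either way round below 0.2 rad and angle between pliers_mid's own y axis and vertical between 1.52 and 1.62 rad and angle between each of pliers_mid, brush_mid's own z axis and vertical below 0.15 rad and horizontal distance between cutter_mid and cutter_insert_nest below 0.012 m and z of cutter_mid in the frame of cutter_insert_nest below 0.01 m and angle between the y axis of cutter_mid and the y axis of cutter_insert_nest, either way round below 0.2 rad and angle between cutter_mid's own y axis and vertical between 1.52 and 1.62 rad and horizontal distance between brush_mid and brush_insert_nest below 0.012 m and z of brush_mid in the frame of brush_insert_nest below 0.01 m and angle between the y axis of brush_mid and the y axis of brush_insert_nest, either way round below 0.2 rad and angle between brush_mid's own y axis and vertical between 1.52 and 1.62 rad and horizontal distance between lifter_mid and lifter_insert_nest below 0.012 m and z of lifter_mid in the frame of lifter_insert_nest below 0.025 m and angle between lifter_mid's own z axis and vertical below 0.08 rad and linear speed of each of pliers, cutter, brush, lifter below 0.02 m/s and distance of each of tape_mid, square_mid from where it was at the start of the episode below 0.015 m); the robot touches nothing.
It fails at once if the roll of tape was knocked away (distance of tape_mid from where it was at the start of the episode above 0.02 m).
It fails at once if the steel square was knocked away (distance of square_mid from where it was at the start of the episode above 0.02 m).
It also fails if it takes over 138 s, if anything falls off the work surface, if the arm or the gripper's body presses on something with over 40 N, if the wrist force passes 120 N, or if a joint passes its speed limit or range.

## Working session

There is one attempt and no reset: what is moved stays moved. The work goes in short steps, Python scripts to look and compute and a tool call to move; the robot and the scene stay as the last step left them, time stands still between calls to the robot, and variables do not carry over. Pictures are saved under pics/ and viewed, about 12 in all and at most 16, crops included, and the job is handed in when it is done.

Besides the shell and the picture viewer there is one more tool, called as a command line: name --argument value ..., lists and objects as JSON in quotes. arm_command: Moves the arm, as the interface text tells. Its arguments: {"type":"object","properties":{"moves":{"type":"array","items":{"type":"array","items":{"type":"array","items":{"type":"number"}}}}},"required":["moves"]}

```bash
mkdir -p pics
cat > h.py <<'E'
import numpy as np, cv2
from workcell import env
def save(cam,name,scale=1.4):
    im=env.get_image(cam)[:,:,::-1]; cv2.imwrite(f'pics/{name}_raw.png',im)
    cv2.imwrite(f'pics/{name}.png',cv2.resize(im,None,fx=scale,fy=scale,interpolation=cv2.INTER_CUBIC))
def info(cam):
    c=env.camera_info(cam); return {k:np.array(c[k]).tolist() for k in('K','origin','rotation')}
def px(cam,u,v,z,c=None):
    c=c or env.camera_info(cam); K=np.array(c['K']);R=np.array(c['rotation']);o=np.array(c['origin'])
    a=(u-K[0,2])/K[0,0]; b=(v-K[1,2])/K[1,1]
    if cam=='wrist':
        r=np.hypot(a,b)+1e-12; d=np.array([a/r*np.sin(r),b/r*np.sin(r),np.cos(r)])
    else: d=np.array([a,b,1.])
    d=R@d; return o+d*(z-o[2])/d[2]
def proj(cam,P,c=None):
    c=c or env.camera_info(cam); K=np.array(c['K']);R=np.array(c['rotation']);o=np.array(c['origin'])
    d=R.T@(np.array(P)-o)
    if cam=='wrist':
        t=np.arctan2(np.hypot(d[0],d[1]),d[2]); s=t/(np.hypot(d[0],d[1])+1e-12); a,b=d[0]*s,d[1]*s
    else: a,b=d[0]/d[2],d[1]/d[2]
    return K[0,0]*a+K[0,2],K[1,1]*b+K[1,2]
E
python3 - <<'E'
from h import *
s=env.observe()
for k in('time_s','position','tool_rot','finger_gap','contact_force'): print(k,s[k])
for c in('scene','side','wrist'):
    save(c,c+'0'); print(c,info(c))
E
```

```text
time_s 0.0
position [0.20170798 0.64353305 0.22148729]
tool_rot [-3.13962769e+00  5.05710908e-05  2.83789209e+00]
finger_gap 0.0873057864030971
contact_force [-0.08966772  0.32718026 -0.78226698]
scene {'K': [[496.2392749122077, 0.0, 290.4645807605354], [0.0, 496.2392749122077, 215.08988926969533], [0.0, 0.0, 1.0]], 'origin': [-0.6977315754982413, -0.7506732013010486, 0.9127919367325966], 'rotation': [-2.115427395145413, 0.009768386923178163, -1.0257924031088452]}
side {'K': [[454.1395816293906, 0.0, 288.0617750169311], [0.0, 454.1395816293906, 202.83631130149527], [0.0, 0.0, 1.0]], 'origin': [0.20582462101534255, 1.198127917890496, 1.036778545655478], 'rotation': [-2.2458795977038224, 0.022715561428832576, -2.9049200623702123]}
wrist {'K': [[325.19226210127806, 0.0, 286.2817217105303], [0.0, 325.19226210127806, 214.02297011925526], [0.0, 0.0, 1.0]], 'origin': [0.12042276027619046, 0.6688502443668932, 0.383075909329438], 'rotation': [2.8319105296285207, 0.0007395552740374622, 1.2677679794751717]}
```

```bash
sed -i "s/R=np.array(c\['rotation'\])/R=rot(c['rotation'])/" h.py
cat >> h.py <<'E'
from scipy.spatial.transform import Rotation
def rot(r): return Rotation.from_euler('xyz',r).as_matrix()
E
grep -c "rot(c" h.py
```

```text
2
```

View pics/scene0.png

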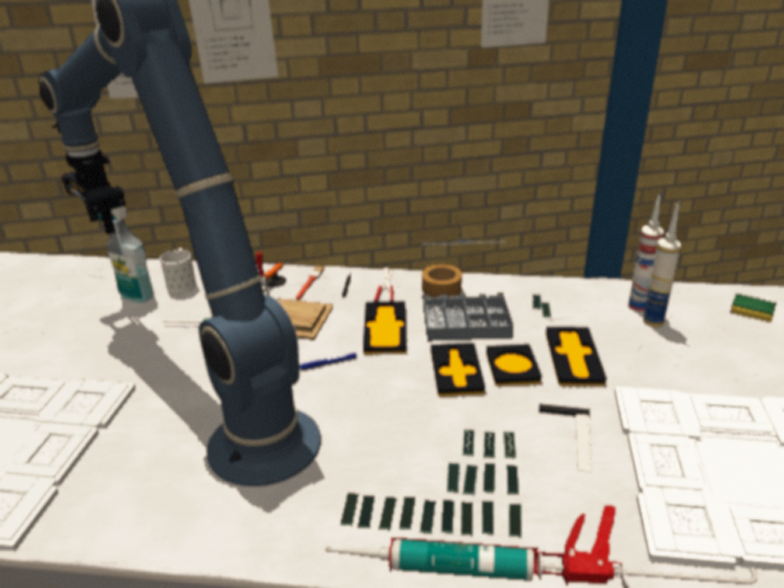

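View pics/side0.png

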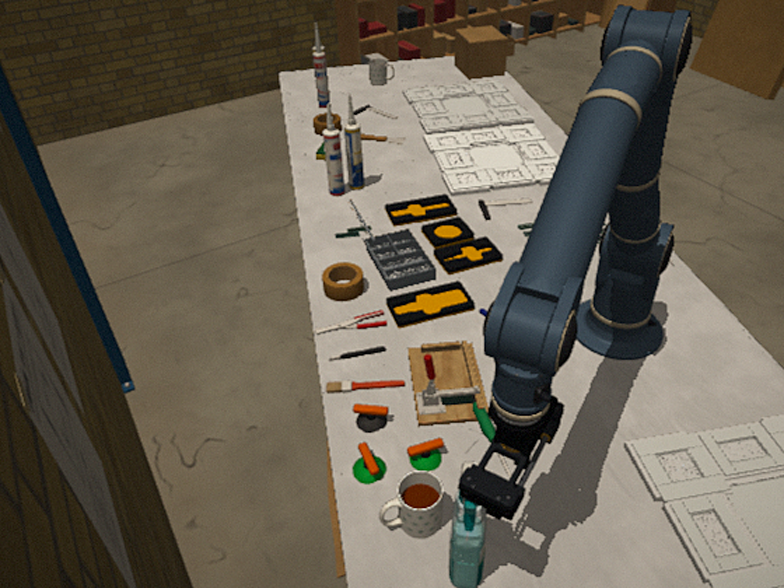

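View pics/wrist0.png

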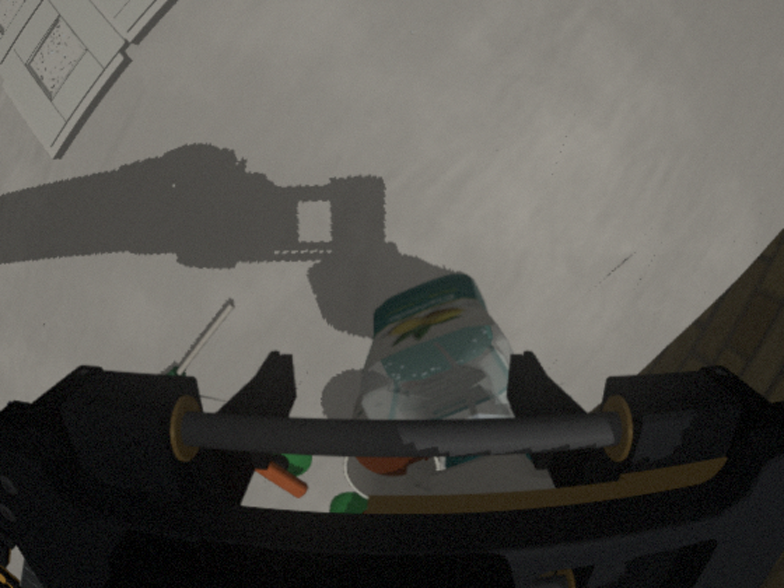

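```bash
cat >> h.py <<'E'
def top(cam,img,z,x0,x1,y0,y1,s,c=None):
    """top view: cols: y from y1 (left) down to y0, rows: x from x1 (top) to x0; s px per m"""
    W=int((y1-y0)*s);H=int((x1-x0)*s)
    c=c or env.camera_info(cam)
    m=np.zeros((H,W,2),np.float32)
    for i in range(H):
        for j in range(W): m[i,j]=proj(cam,(x1-i/s,y1-j/s,z),c)
    return cv2.remap(img,m,None,cv2.INTER_CUBIC)
E
python3 - <<'E'
from h import *
im=cv2.imread('pics/side0_raw.png')
for n,(u,v) in dict(lifter=(371,425),g1=(369,470),g2=(426,460),pl=(355,322),cut=(358,352),br=(366,385),ins_p=(430,303),ins_c=(468,254),ins_l=(446,232),ins_b=(421,209),tape=(343,290)).items(): print(n,px('side',u/1.4,v/1.4,0.01).round(3))
t=top('side',im,0.01,.3,.95,-.4,.5,880)
for k in range(-4,5):
    cv2.putText(t,f'{k/10:.1f}',(int((.5-k/10)*880),10),0,.4,(0,0,255)); cv2.line(t,(int((.5-k/10)*880),10),(int((.5-k/10)*880),18),(0,0,255))
for k in range(3,10): cv2.putText(t,f'-{k/10:.1f}',(0,int((.95-k/10)*880)+4),0,.4,(0,0,255))
cv2.imwrite('pics/top0.png',t); print(t.shape)
E
```

```text
lifter [0.486 0.415 0.01 ]
g1 [0.461 0.518 0.01 ]
g2 [0.36  0.473 0.01 ]
pl [0.609 0.123 0.01 ]
cut [0.572 0.22  0.01 ]
br [0.526 0.313 0.01 ]
ins_p [0.446 0.016 0.01 ]
ins_c [ 0.387 -0.208  0.01 ]
ins_l [ 0.465 -0.301  0.01 ]
ins_b [ 0.562 -0.408  0.01 ]
tape [0.675 0.012 0.01 ]
(571, 792, 3)
```

View pics/top0.png

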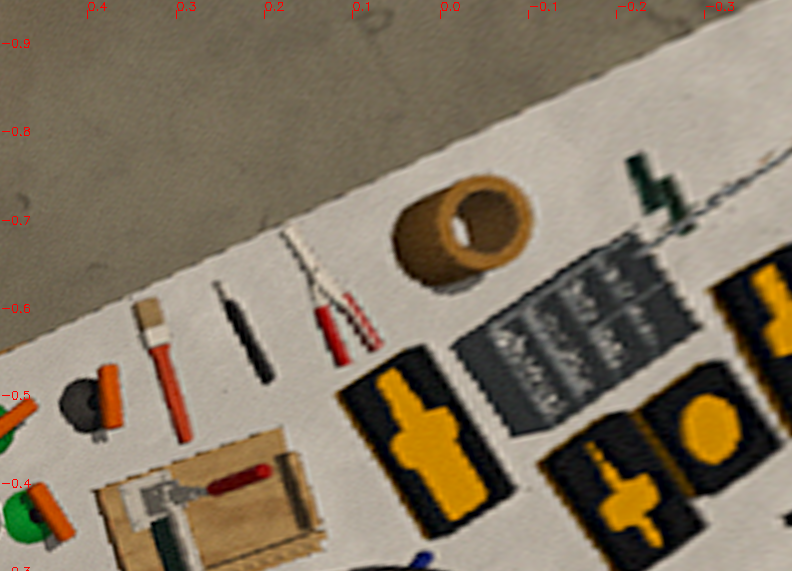

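arm_command --moves '[[[0,0,0,0,0,-4,0],[0,0,0,0,0,-4,0],[0,0,8.5,0,0,0,0],[0,0,8.5,0,0,0,0],[0,0,8.5,0,0,0,0],[0,0,8.5,0,0,0,0],[0,0,8.5,0,0,0,0],[0,0,8.5,0,0,0,0],[0,0,8.5,0,0,0,0],[0,0,8.5,0,0,0,0],[0,0,8.5,0,0,0,0],[0,0,8.5,0,0,0,0],[0,0,8.5,0,0,0,0],[0,0,8.5,0,0,0,0],[0,0,8.5,0,0,0,0],[0,0,8.5,0,0,0,0],[0,0,8.5,0,0,0,0],[0,0,8.5,0,0,0,0]]]'

```text
time_s: 1.95
position: [0.1998, 0.6398, 0.2964]
tool_rot: [3.129, 0.012, 0.434]
contact_force: [0.4, 0.0, 0.0]
finger_gap: 0.0869
```

```bash
cat >> h.py <<'E'
def go(x,y,z=None,yaw=None,c=None):
    s=env.observe(); p=np.array(s['position']); R=rot(s['tool_rot']); r=s['tool_rot']
    if z is None: z=p[2]
    y0=np.degrees(r[2])
    print('t %.2f'%s['time_s'],'at',p.round(4),'rpy',np.degrees(r).round(2),'gap %.4f'%s['finger_gap'],'F',np.round(s['contact_force'],1))
    print('shift tool cm',(R.T@(np.array([x,y,z])-p)*100).round(2), 'turn z deg',None if yaw is None else round(-((yaw-y0+180)%360-180),2))
    d=-((yaw if yaw is not None else y0)-y0); R2=rot([np.pi,0,np.radians(yaw if yaw is not None else y0)])
    print('shift in final-yaw level frame',(R2.T@(np.array([x,y,z])-p)*100).round(2))
E
python3 - <<'E'
from h import *
go(.46,.36,.2,20); print(np.round(env.observe()['joint_positions'],2))
E
```

```text
t 1.95 at [0.1998 0.6398 0.2964] rpy [179.26   0.71  24.86] gap 0.0869 F [0.4 0.  0. ]
shift tool cm [11.96 36.2   9.96] turn z deg 4.86
shift in final-yaw level frame [14.88 35.19  9.64]
[-1.62  0.44  0.43  1.46 -0.19  1.3  -2.31]
```

arm_command --moves '[[[0,0,0,1.2,3.6,0,0],[0,0,0,1.2,3.6,0,0],[0,0,0,1.2,3.6,0,0],[0,0,0,1.2,3.6,0.5,0],[0,0,0,1.2,3.6,1,0],[0,0,0,1.2,3.6,1,0],[0,0,0,1.2,3.6,1,0],[0,0,0,1.2,3.6,1,0],[0,0,0,1.2,3.6,1,0],[0,0,5,1,3,1,0],[0,0,0,0,0,1,0],[0,0,0,0,0,0,0]]]'

```text
time_s: 3.15
position: [0.4603, 0.3571, 0.2174]
tool_rot: [3.125, 0.016, 0.347]
contact_force: [-0.3, -0.2, -1.0]
finger_gap: 0.0869
```

Run:
```python
from h import *
go(.49,.41,.2,5); ci=env.camera_info('wrist'); save('wrist','w1',1.42)
im=cv2.imread('pics/w1_raw.png')
import json; json.dump({k:np.array(ci[k]).tolist() for k in ci},open('w1.json','w'))
t=top('wrist',im,0.01,.40,.75,.05,.52,1600,ci); cv2.imwrite('pics/w1_top.png',t)
for n,P in dict(pl=(.623,.136,.006),cu=(.5615,.219,.006),br=(.542,.314,.006),li=(.49,.409,.02)).items(): print(n,proj('wrist',P,ci))
print(np.round(ci['origin'],3),t.shape)
```

```text
t 3.15 at [0.4603 0.3571 0.2174] rpy [179.06   0.92  19.88] gap 0.0869 F [-0.3 -0.2 -1. ]
shift tool cm [ 4.62 -3.99  1.6 ] turn z deg 14.88
shift in final-yaw level frame [ 3.42 -5.01  1.74]
pl (np.float64(485.9637554765443), np.float64(127.94990290819315))
cu (np.float64(419.03475711345067), np.float64(145.0937323429132))
br (np.float64(343.1412501935138), np.float64(129.82135679774913))
li (np.float64(248.44117372214913), np.float64(145.08378480769113))
[0.54  0.389 0.377] (560, 752, 3)
```

View pics/w1_top.png

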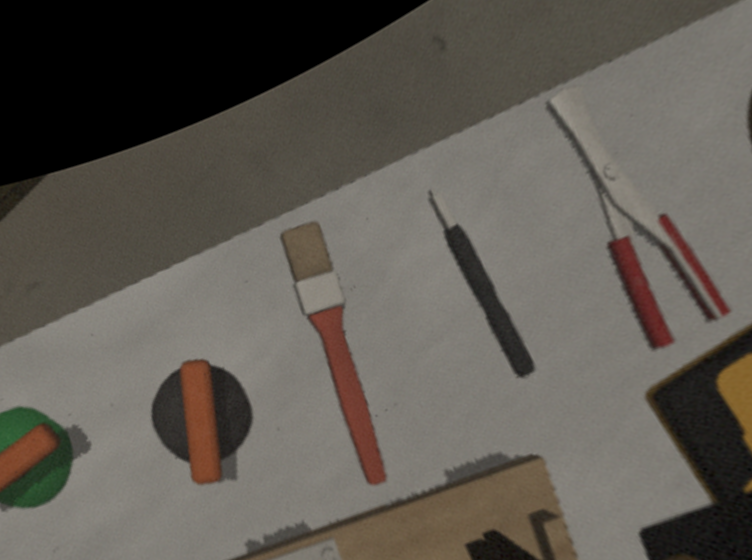

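```bash
cat >> h.py <<'E'
def go(x,y,z=None,yaw=None):
    s=env.observe(); p=np.array(s['position']); r=s['tool_rot']
    if z is None: z=p[2]
    if yaw is None: yaw=np.degrees(r[2])
    R=rot(r); R2=rot([np.pi,0,np.radians(yaw)])
    print('t %.2f'%s['time_s'],'at',p.round(4),'rpy',np.degrees(r).round(2),'gap %.4f'%s['finger_gap'],'F',np.round(s['contact_force'],1))
    d=np.array([x,y,z])-p
    print('turn deg',np.degrees(Rotation.from_matrix(R.T@R2).as_rotvec()).round(2),'shift now-frame',(R.T@d*100).round(2),'after-turn frame',(R2.T@d*100).round(2))
E
python3 -c "
from h import *
go(.491,.394,.12,4.5)"
```

```text
t 3.20 at [0.461  0.357  0.2182] rpy [179.05   0.82  19.88] gap 0.0868 F [ 0.7 -1.   0.4]
turn deg [ 1.06  0.69 15.39] shift now-frame [ 4.22 -2.62  9.72] after-turn frame [ 3.28 -3.45  9.82]
```

arm_command --moves '[[[0.5,0.35,7.7,0,0,0,0],[0.5,0.35,7.7,0,0,0,0],[0,0,0,1.1,-1.15,0,0],[0,0,0,1.1,-1.15,2,0],[0,0,0,1.1,-1.15,2,0],[0,0,0,0,0,2,0],[0,0,0,0,0,2,0],[0,0,0,0,0,2,0],[0,0,0,0,0,0,0]]]'

```text
time_s: 4.1
position: [0.4842, 0.4138, 0.1199]
tool_rot: [-3.129, -0.003, 0.097]
contact_force: [-0.7, 0.1, -0.3]
finger_gap: 0.0872
```

```bash
python3 -c "
from h import *
go(.491,.394,.02,4.5); print(env.observe()['joint_positions'])
save('wrist','w2',1.2)"
```

```text
t 4.10 at [0.4842 0.4138 0.1199] rpy [-1.7928e+02 -1.6000e-01  5.5500e+00] gap 0.0872 F [-0.7  0.1 -0.3]
turn deg [-0.72 -0.15  1.05] shift now-frame [0.45 2.16 9.96] after-turn frame [0.52 2.02 9.99]
[-1.1544221   0.54829103  0.54316499  1.76201887 -0.35695045  0.91991344
 -1.93293971]
```

View pics/w2.png

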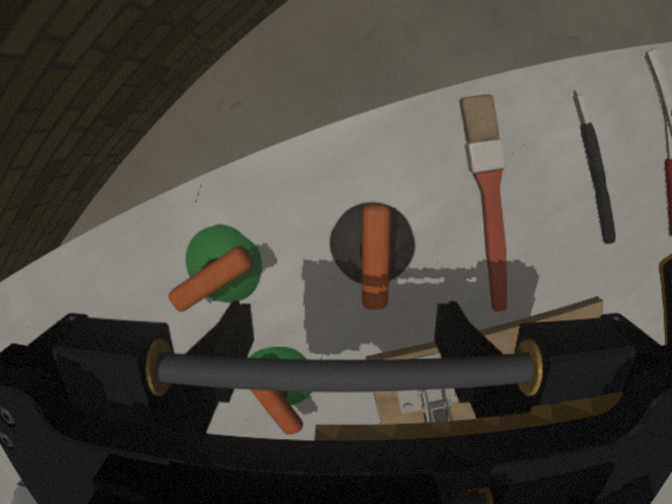

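arm_command --moves '[[[-0.7,-0.1,1,0,0,0,0],[0,0,0,0.25,1,0,0],[0,0,0,0.25,1,0,0],[0,0,0,0,0,2,0],[0,0,0,0,0,2,0],[0,0,0,0,0,0,0]]]'

```text
time_s: 4.75
position: [0.4966, 0.3947, 0.0883]
tool_rot: [-3.133, -0.013, 0.078]
contact_force: [-0.5, 0.5, 0.5]
finger_gap: 0.087
```

```bash
python3 -c "
from h import *
go(.491,.394,.02,4.5)
save('wrist','w3',1.2);ci=env.camera_info('wrist')
print(proj('wrist',(.491,.394,.042)), proj('wrist',(.491,.394,.014)))
im=cv2.imread('pics/w3_raw.png'); hsv=cv2.cvtColor(im,cv2.COLOR_BGR2HSV)
m=cv2.inRange(hsv,(3,130,90),(15,255,255)); n,l,st,ce=cv2.connectedComponentsWithStats(m)
for i in range(1,n):
  if st[i,4]>150: print(st[i],ce[i].round(1),px('wrist',*ce[i],.04,ci).round(4))
"
```

```text
t 4.75 at [0.4966 0.3947 0.0883] rpy [-179.5    -0.74    4.49] gap 0.0870 F [-0.5  0.5  0.5]
turn deg [-0.5  -0.74 -0.01] shift now-frame [-0.65  0.09  6.82] after-turn frame [-0.56  0.03  6.83]
(np.float64(287.68987763573523), np.float64(246.53952872393359)) (np.float64(287.92969418168263), np.float64(232.75993166703685))
[ 382  157   29   74 1113] [398.2 189.7] [0.5379 0.321  0.04  ]
[273 195  26  43 957] [285.8 215.6] [0.5128 0.3971 0.04  ]
[117 236  56  38 981] [148.8 255.2] [0.4725 0.4991 0.04  ]
[177 338  30  26 383] [189.9 351.9] [0.3811 0.4711 0.04  ]
```

arm_command --moves '[[[-0.5,-0.7,0,0,0,0,0],[0,0,0,-0.5,0,2,0],[0,0,0,0,0,2,0],[0,0,0,0,0,2,0],[0,0,0,0,0,0.5,0],[0,0,0,0,0,0,0]]]'

```text
time_s: 5.4
position: [0.4993, 0.3974, 0.0318]
tool_rot: [-3.133, -0.012, 0.077]
contact_force: [0.3, 0.9, -0.0]
finger_gap: 0.0872
```

```bash
python3 -c "
from h import *
go(.491,.395,.02,4.5)"
```

```text
t 5.40 at [0.4993 0.3974 0.0318] rpy [-179.5    -0.71    4.4 ] gap 0.0872 F [ 0.3  0.9 -0. ]
turn deg [-0.5  -0.71 -0.1 ] shift now-frame [-0.86  0.19  1.17] after-turn frame [-0.84  0.17  1.18]
```

arm_command --moves '[[[-0.6,-1,0,-1.0,0.2,0.8,0],[0,0,0,0,0,0.4,0],[0,0,0,0,0,0,0]]]'

```text
time_s: 5.7
position: [0.4903, 0.3956, 0.0218]
tool_rot: [-3.141, 0.003, 0.077]
contact_force: [0.2, 0.1, 0.7]
finger_gap: 0.0873
```

```bash
python3 -c "
from h import *
go(.491,.395,.02,4.5)"
```

```text
t 5.70 at [0.4903 0.3956 0.0218] rpy [-179.99    0.19    4.41] gap 0.0873 F [0.2 0.1 0.7]
turn deg [-0.01  0.19 -0.09] shift now-frame [0.06 0.07 0.18] after-turn frame [0.06 0.07 0.18]
```

Good. Close and lift.

arm_command --moves '[[[0,0,0,0,0,0,255],[0,0,0,0,0,0,255],[0,0,0,0,0,0,255],[0,0,0,0,0,0,255],[0,0,0,0,0,0,255],[0,0,0,0,0,0,255],[0,0,0,0,0,0,255],[0,0,0,0,0,0,255],[0,0,0,0,0,-2,255],[0,0,0,0,0,-4,255],[0,0,0,0,0,-4,255],[0,0,0,0,0,-4,255],[0,0,0,0,0,-4,255],[0,0,0,0,0,-4,255],[0,0,0,0,0,0,255]]]'

```text
time_s: 7.2
position: [0.4911, 0.395, 0.2498]
tool_rot: [3.14, 0.005, 0.076]
contact_force: [0.6, -0.2, -0.2]
finger_gap: 0.0003
```

```bash
python3 -c "
from h import *
go(.44,-.25,.26,20)"
```

```text
t 7.20 at [0.4911 0.395  0.2498] rpy [179.89   0.29   4.35] gap 0.0003 F [ 0.6 -0.2 -0.2]
turn deg [  0.07   0.3  -15.65] shift now-frame [-9.99 63.93 -0.85] after-turn frame [-26.86  58.86  -1.02]
```

```bash
python3 -c "
from h import *
save('wrist','w4',1.2); save('side','s4')
import json
c={k:np.array(v).tolist() for k,v in env.camera_info('wrist').items()}; json.dump(c,open('w4.json','w'))
t=top('wrist',cv2.imread('pics/w4_raw.png'),.01,.4,.75,.05,.52,1300,c); cv2.imwrite('pics/w4_top.png',t)
a=cv2.imread('pics/s4_raw.png')[230:400,200:370]; a=cv2.resize(a,(455,455))
cv2.imwrite('pics/c4.png',cv2.resize(np.hstack([a,np.vstack([cv2.resize(t,(500,372)),np.zeros((83,500,3),np.uint8)])]),(790,376)))
"
```

```text
(no output)
```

View pics/c4.png

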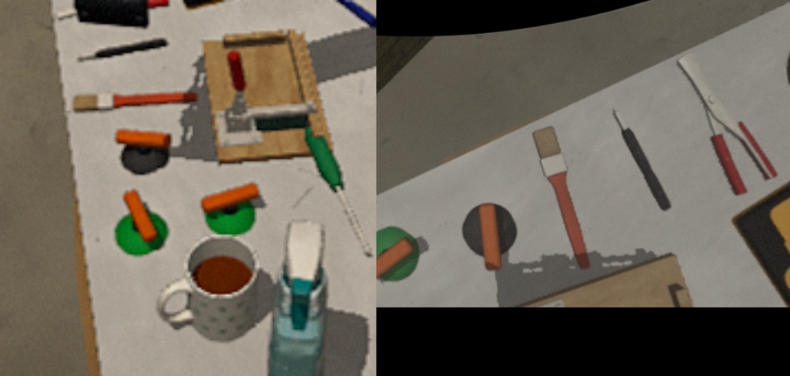

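arm_command --moves '[[[0,0,0,0,0,0,0],[0,0,0,0,0,0,0],[0,0,0,0,0,0,0],[0,0,0,0,0,0,0],[0,0.3,0,0,0,3,0],[0,0,0,0,0,4,0],[0,0,0,0,0,4,0],[0,0,0,0,0,4,0],[0,0,0,0,0,4,0],[0,0,0,0,0,0,0]]]'

```text
time_s: 8.3
position: [0.4835, 0.3905, 0.0421]
tool_rot: [3.129, 0.014, 0.077]
contact_force: [-1.3, -0.5, 0.7]
finger_gap: 0.0727
```

```bash
python3 -c "
from h import *
go(.490,.394,.02,4.4)"
```

```text
t 8.30 at [0.4835 0.3905 0.0421] rpy [179.26   0.78   4.41] gap 0.0727 F [-1.3 -0.5  0.7]
turn deg [0.74 0.78 0.01] shift now-frame [ 0.7  -0.32  2.19] after-turn frame [ 0.67 -0.29  2.21]
```

arm_command --moves '[[[0.8,0.8,0,0.7,-0.35,0.6,0],[0,0,0,0,0,1.3,0],[0,0,0,0,0,0,0]]]'

```text
time_s: 8.6
position: [0.4931, 0.3961, 0.0248]
tool_rot: [-3.137, -0.006, 0.077]
contact_force: [-1.4, 0.5, 0.3]
finger_gap: 0.0861
```

```bash
python3 -c "
from h import *
go(.490,.394,.02,4.4)"
```

```text
t 8.60 at [0.4931 0.3961 0.0248] rpy [-179.73   -0.32    4.4 ] gap 0.0861 F [-1.4  0.5  0.3]
turn deg [-0.27 -0.32  0.  ] shift now-frame [-0.33  0.19  0.48] after-turn frame [-0.32  0.19  0.48]
```

arm_command --moves '[[[-0.3,-0.4,0,-0.3,0.2,0.5,0],[0,0,0,0,0,0,255],[0,0,0,0,0,0,255],[0,0,0,0,0,0,255],[0,0,0,0,0,0,255],[0,0,0,0,0,0,255],[0,0,0,0,0,0,255],[0,0,0,0,0,0,255],[0,0,0,0,0,0,255],[0,0,0,0,0,0,255],[0,0,0,0,0,0,255],[0,0,0,0,0,0,255],[0,0,0,0,0,0,255]]]'

```text
time_s: 9.9
position: [0.4927, 0.3958, 0.0241]
tool_rot: [-3.137, -0.004, 0.077]
contact_force: [-0.0, -0.1, 1.3]
finger_gap: 0.0182
```

arm_command --moves '[[[0,0,0,0,0,-3,255],[0,0,0,0,0,-4,255],[0,0,0,0,0,-4,255],[0,0,0,0,0,-4,255],[0,0,0,0,0,-4,255],[0,0,0,0,0,-4,255],[0,0,0,-0.3,2,-2,255],[0,0,0,-0.8,4,0,255],[0,0,0,-0.8,4,0,255],[0,0,0,-0.8,4,0,255],[0,0,0,-0.8,4,0,255],[0,0,0,-0.8,4,0,255],[0,0,0,-0.8,4,0,255],[0,0,0,-0.8,4,0,255],[0,0,0,-0.8,4,0,255],[0,0,0,-0.8,4,0,255],[0,0,0,-0.8,4,0,255],[0,0,0,-0.8,4,0,255]]]'

```text
time_s: 11.7
position: [0.4326, -0.0831, 0.2786]
tool_rot: [-3.133, -0.002, 0.089]
contact_force: [0.1, -0.4, -1.3]
finger_gap: 0.0183
```

```bash
python3 -c "
from h import *
go(.42,-.25,.26,10)"
```

```text
t 11.70 at [ 0.4326 -0.0831  0.2786] rpy [-1.7953e+02 -1.0000e-01  5.0900e+00] gap 0.0183 F [ 0.1 -0.4 -1.3]
turn deg [-0.47 -0.12 -4.91] shift now-frame [-2.74 16.53  1.72] after-turn frame [-4.14 16.22  1.86]
```

arm_command --moves '[[[0,0,0,-0.1,4,0,255],[0,0,0,-0.1,4,0,255],[0,0,0,-0.1,4,0,255],[0,0,0,-0.1,4,0,255],[-0.5,0,0,0,2,0,255],[0,0,0,0,0,0,255]]]'

```text
time_s: 12.3
position: [0.4399, -0.2754, 0.2767]
tool_rot: [-3.14, -0.005, 0.08]
contact_force: [-0.1, 0.0, -1.1]
finger_gap: 0.0182
```

```bash
python3 -c "
from h import *
go(.465,-.3,.26)
import json
c={k:np.array(v).tolist() for k,v in env.camera_info('wrist').items()}; json.dump(c,open('w5.json','w'))
save('wrist','w5')
t=top('wrist',cv2.imread('pics/w5_raw.png'),.008,.28,.72,-.5,.1,1300,c); cv2.imwrite('pics/w5_top.png',t);print(t.shape,c['origin'])
"
```

```text
t 12.30 at [ 0.4399 -0.2754  0.2767] rpy [-179.88   -0.3     4.57] gap 0.0182 F [-0.1  0.  -1.1]
turn deg [-0.12 -0.3   0.  ] shift now-frame [2.3  2.66 1.67] after-turn frame [2.31 2.65 1.67]
(571, 780, 3) [0.5220581788048715, -0.26931991130663707, 0.43842548669118614]
```

View pics/w5_top.png

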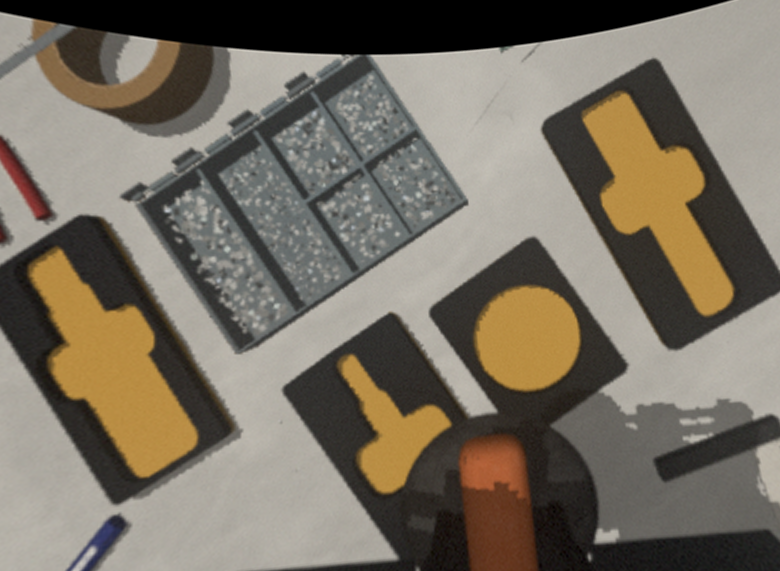

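```bash
cat >> h.py <<'E'
def nests(name,c,box=(.28,.72,-.5,.1),s=1300,z=.014,mn=3000):
    t=top('wrist',cv2.imread(f'pics/{name}_raw.png'),z,*box,s,c)
    m=cv2.inRange(cv2.cvtColor(t,cv2.COLOR_BGR2HSV),(15,130,90),(30,255,255))
    m=cv2.morphologyEx(m,cv2.MORPH_OPEN,np.ones((5,5)))
    n,l,st,ce=cv2.connectedComponentsWithStats(m)
    for i in range(1,n):
        if st[i,4]<mn: continue
        v,u=np.nonzero(l==i); P=np.c_[box[1]-v/s,box[3]-u/s]; mu=P.mean(0)
        w,V=np.linalg.eigh(np.cov((P-mu).T)); d=V[:,1]*np.sign(V[0,1]); a=(P-mu)@d; b=(P-mu)@[-d[1],d[0]]
        mid=mu+d*(a.max()+a.min())/2
        print('area',st[i,4],'centroid',mu.round(4),'mid',mid.round(4),'len %.4f'%np.ptp(a),'wid %.4f'%np.ptp(b),'latmid %.4f'%((b.max()+b.min())/2),'yaw %.1f'%np.degrees(np.arctan2(d[1],d[0])))
E
python3 -c "
from h import *
import json
nests('w5',json.load(open('w5.json')))"
```

```text
area 13942 centroid [ 0.5676 -0.4034] mid [ 0.5618 -0.4067] len 0.1833 wid 0.0794 latmid 0.0001 yaw 29.7
area 17093 centroid [0.4375 0.0097] mid [0.4448 0.0142] len 0.1853 wid 0.0828 latmid 0.0000 yaw 32.1
area 8654 centroid [ 0.4611 -0.3049] mid [ 0.461  -0.3049] len 0.0820 wid 0.0802 latmid 0.0000 yaw -52.9
area 6222 centroid [ 0.3909 -0.2009] mid [ 0.4008 -0.1968] len 0.1093 wid 0.0768 latmid -0.0059 yaw 22.8
```

arm_command --moves '[[[0,0,0,1,1,0,255],[0,-0.3,0,1,1,2,255],[0,0,0,0.5,0.8,4,255],[0,0,0,0,0,4,255],[0,0,0,0,0,4,255],[0,0,0,0,0,3,255],[0,0,0,0,0,0,255]]]'

```text
time_s: 13.05
position: [0.4736, -0.2859, 0.1015]
tool_rot: [-3.127, -0.007, 0.098]
contact_force: [-0.4, -0.5, -0.8]
finger_gap: 0.0182
```

```bash
python3 -c "
from h import *
go(.463,-.305,.034,4.57)"
```

```text
t 13.05 at [ 0.4736 -0.2859  0.1015] rpy [-179.14   -0.4     5.59] gap 0.0182 F [-0.4 -0.5 -0.8]
turn deg [-0.87 -0.39  1.02] shift now-frame [-1.29  1.9   6.71] after-turn frame [-1.21  1.82  6.75]
```

arm_command --moves '[[[-0.8,-0.4,1,-1.2,1.8,0,255],[0,0,0,0,0,1.5,255],[0,0,0,0,0,1.5,255],[0,0,0,0,0,0,255]]]'

```text
time_s: 13.45
position: [0.466, -0.3048, 0.0732]
tool_rot: [3.14, -0.006, 0.083]
contact_force: [0.6, 0.8, -1.2]
finger_gap: 0.0181
```

```bash
python3 -c "
from h import *
go(.463,-.305,.034,4.57)"
```

```text
t 13.45 at [ 0.466  -0.3048  0.0732] rpy [179.93  -0.35   4.75] gap 0.0181 F [ 0.6  0.8 -1.2]
turn deg [ 0.06 -0.35  0.17] shift now-frame [-0.33 -0.01  3.92] after-turn frame [-0.31 -0.01  3.92]
```

arm_command --moves '[[[0,-0.4,0,-0.4,0,0.8,255],[0,0,0,-0.1,0,1,255],[0,0,0,-0.1,0,1,255],[0,0,0,0,0,0.6,255],[0,0,0,0,0,0,255]]]'

```text
time_s: 13.95
position: [0.4606, -0.3052, 0.0369]
tool_rot: [3.141, -0.0, 0.084]
contact_force: [-0.1, 0.9, -0.5]
finger_gap: 0.0183
```

```bash
python3 -c "
from h import *
go(.463,-.305,.034,4.57)"
```

```text
t 13.95 at [ 0.4606 -0.3052  0.0369] rpy [ 1.7994e+02 -1.0000e-02  4.7900e+00] gap 0.0183 F [-0.1  0.9 -0.5]
turn deg [ 0.06 -0.01  0.22] shift now-frame [0.24 0.01 0.29] after-turn frame [0.24 0.   0.29]
```

arm_command --moves '[[[0,0,0,0.3,0,0.4,255],[0,0,0,0,0,0.3,255],[0,0,0,0,0,0,255],[0,0,0,0,0,0,130],[0,0,0,0,0,0,130],[0,0,0,0,0,0,130],[0,0,0,0,0,0,130],[0,0,0,0,0,-2,130],[0,0,0,0,0,-4,130],[0,0,0,0,0,-4,130],[0,0,0,0,0,-4,130],[0,0,0,0,0,-4,130],[0,0,0,0,0,-4,130],[0,0,0,0,0,0,130]]]'

```text
time_s: 15.35
position: [0.4643, -0.3056, 0.2586]
tool_rot: [-3.14, 0.001, 0.083]
contact_force: [0.6, 0.1, 0.4]
finger_gap: 0.0426
```

```bash
python3 -c "
from h import *
go(.45,.25,.27,16.3)
import json
c={k:np.array(v).tolist() for k,v in env.camera_info('wrist').items()}; json.dump(c,open('w6.json','w'))
save('wrist','w6')
nests('w6',c,(.25,.55,-.4,-.05))
t=top('wrist',cv2.imread('pics/w6_raw.png'),.014,.25,.65,-.45,-.05,1300,c); cv2.imwrite('pics/w6_top.png',t)
"
```

```text
t 15.35 at [ 0.4643 -0.3056  0.2586] rpy [-1.7989e+02  7.0000e-02  4.7500e+00] gap 0.0426 F [0.6 0.1 0.4]
turn deg [ -0.12   0.06 -11.55] shift now-frame [  3.18 -55.49  -1.04] after-turn frame [ 14.22 -53.73  -1.14]
area 7723 centroid [ 0.3851 -0.2081] mid [ 0.394  -0.2018] len 0.1277 wid 0.0760 latmid -0.0000 yaw 35.1
```

View pics/w6_top.png

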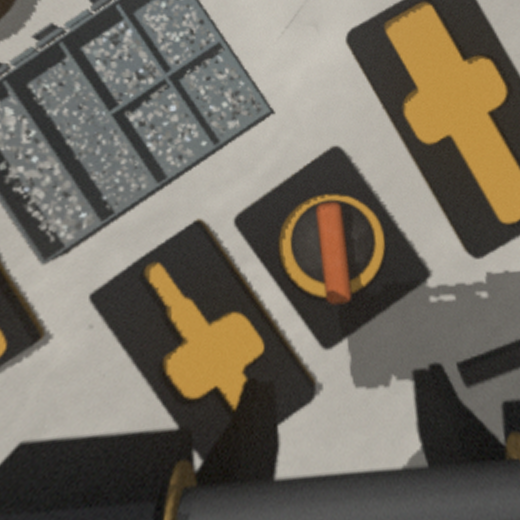

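arm_command --moves '[[[0,0,-8,0,0,0,0],[0,0,-8,0,0,0,0],[0,0,-8,0,0,0,0],[0,0,0,3,-3.5,0,0],[0,0,0,3,-3.5,0,0],[0,0,0,3,-3.5,0,0],[0,0,0,3,-3.5,0,0],[0,0,0,3,-3.5,0,0],[0,0,0,3,-3.5,0,0],[0,0,0,3,-3.5,0,0],[0,0,0,3,-3.5,0,0],[0,0,0,2,-2.5,0,0],[0,0,0,0,0,0,0]]]'

```text
time_s: 16.7
position: [0.5297, 0.1067, 0.2372]
tool_rot: [-3.12, 0.029, 0.513]
contact_force: [-0.3, -0.1, -0.7]
finger_gap: 0.0869
```

```bash
python3 -c "
from h import *
go(.6206,.131,.12,28.9)
import json
c={k:np.array(v).tolist() for k,v in env.camera_info('wrist').items()}; json.dump(c,open('w7.json','w'))
save('wrist','w7'); print(c['origin'])
t=top('wrist',cv2.imread('pics/w7_raw.png'),.006,.50,.76,.03,.33,2000,c); cv2.imwrite('pics/w7_top.png',t)
nests('w7',c,(.3,.6,-.1,.12))
"
```

```text
t 16.70 at [0.5297 0.1067 0.2372] rpy [-178.75    1.66   29.41] gap 0.0869 F [-0.3 -0.1 -0.7]
turn deg [-1.25  1.66  0.49] shift now-frame [ 9.45  2.6  11.4 ] after-turn frame [ 9.14  2.27 11.72]
[0.6078538756339568, 0.1469952249430121, 0.39602982733678893]
```

View pics/w7_top.png

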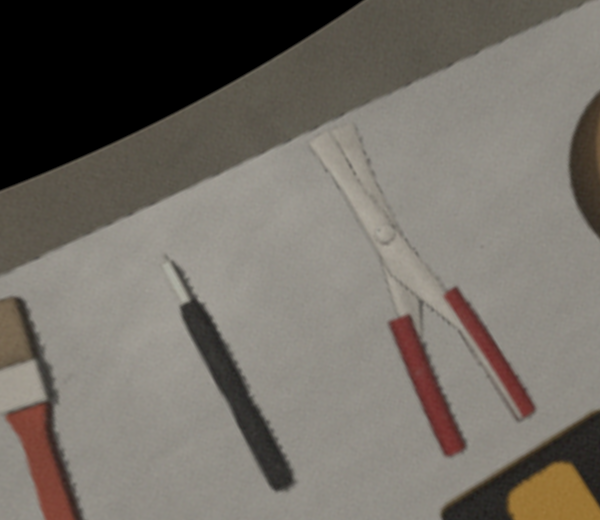

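arm_command --moves '[[[-1.2,1.6,2,2,0.5,0,0],[0,0,0,2.5,0.6,0,0],[0,0,0,2.5,0.6,2,0],[0,0,0,2,0.5,2,0],[0,0,0,0,0,2,0],[0,0,0,0,0,2,0],[0,0,0,0,0,2,0],[0,0,0,0,0,0,0]]]'

```text
time_s: 17.55
position: [0.6288, 0.1144, 0.1277]
tool_rot: [3.131, -0.003, 0.446]
contact_force: [-0.3, -0.1, -0.8]
finger_gap: 0.0869
```

```bash
python3 -c "
from h import *
go(.623,.126,.004,27.5)"
```

```text
t 17.55 at [0.6288 0.1144 0.1277] rpy [179.39  -0.18  25.58] gap 0.0869 F [-0.3 -0.1 -0.8]
turn deg [ 0.61 -0.17 -1.92] shift now-frame [-0.06 -1.43 12.35] after-turn frame [ 0.02 -1.3  12.37]
```

arm_command --moves '[[[0.6,-0.2,-2.2,0,-0.8,1,0],[0,0,0,0,-0.7,2,0],[0,0,0,0,0,2,0],[0,0,0,0,0,2,0],[0,0,0,0,0,2,0],[0,0,0,0,0,0,0]]]'

```text
time_s: 18.15
position: [0.63, 0.1201, 0.0394]
tool_rot: [3.133, -0.011, 0.47]
contact_force: [-0.2, 0.4, 0.1]
finger_gap: 0.0872
```

```bash
python3 -c "
from h import *
go(.623,.126,.004,27.5)"
```

```text
t 18.15 at [0.63   0.1201 0.0394] rpy [179.51  -0.61  26.92] gap 0.0872 F [-0.2  0.4  0.1]
turn deg [ 0.49 -0.61 -0.58] shift now-frame [-0.4  -0.87  3.53] after-turn frame [-0.35 -0.85  3.54]
```

arm_command --moves '[[[0.5,-0.6,-0.8,-0.4,-0.7,1,0],[0,0,0,-0.1,-0.3,1,0],[0,0,0,0,0,1,0],[0,0,0,0,0,0,0]]]'

```text
time_s: 18.55
position: [0.6236, 0.1261, 0.0106]
tool_rot: [3.14, -0.005, 0.482]
contact_force: [-0.9, -0.1, 0.5]
finger_gap: 0.0873
```

```bash
python3 -c "
from h import *
go(.623,.126,.004,27.5)"
```

```text
t 18.55 at [0.6236 0.1261 0.0106] rpy [179.91  -0.3   27.62] gap 0.0873 F [-0.9 -0.1  0.5]
turn deg [ 0.09 -0.3   0.12] shift now-frame [-0.06 -0.02  0.66] after-turn frame [-0.06 -0.01  0.66]
```

arm_command --moves '[[[0,-0.3,0,0,0,0.5,0],[0,0,0,0,0,0.3,0],[0,0,0,0,0,0,255],[0,0,0,0,0,0,255],[0,0,0,0,0,0,255],[0,0,0,0,0,0,255],[0,0,0,0,0,0,255],[0,0,0,0,0,0,255],[0,0,0,0,0,0,255],[0,0,0,0,0,0,255],[0,0,0,0,0,0,255]]]'

```text
time_s: 19.65
position: [0.6251, 0.1263, 0.0036]
tool_rot: [3.139, -0.003, 0.482]
contact_force: [-0.8, 1.0, -0.7]
finger_gap: 0.0231
```

arm_command --moves '[[[0,0,0,0,0,0,255],[0,0,0,0,0,0,255]]]'

```text
time_s: 19.85
position: [0.6251, 0.1262, 0.0038]
tool_rot: [3.139, -0.003, 0.482]
contact_force: [-1.2, 0.0, -0.1]
finger_gap: 0.02
```

```bash
python3 -c "
from h import *
go(.623,.126,.004,27.5)
import json
c={k:np.array(v).tolist() for k,v in env.camera_info('wrist').items()}
save('wrist','w8',1.3);
"
```

```text
t 19.85 at [0.6251 0.1262 0.0038] rpy [ 1.7987e+02 -1.6000e-01  2.7600e+01] gap 0.0200 F [-1.2  0.  -0.1]
turn deg [ 0.13 -0.16  0.1 ] shift now-frame [-0.2  -0.08 -0.02] after-turn frame [-0.2  -0.08 -0.02]
```

View pics/w8.png

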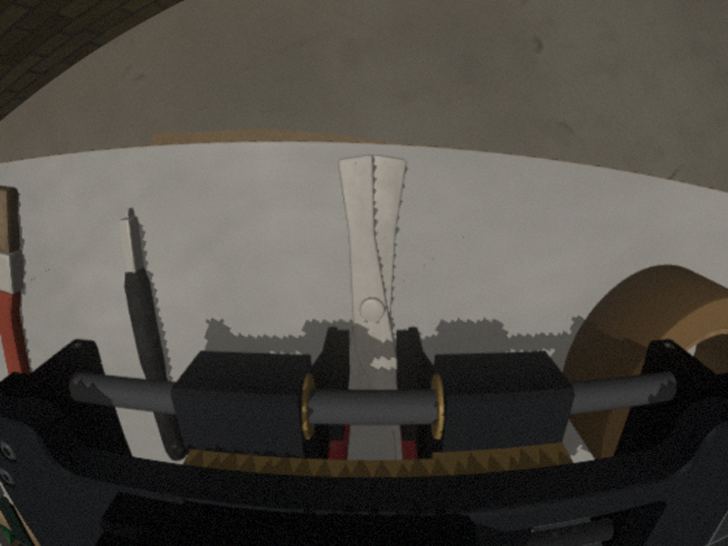

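arm_command --moves '[[[0,0,0,0,0,0,255],[0,0,0,0,0,-1,255],[0,0,0,0,0,-2,255],[0,0,0,0,0,-2,255],[0,0,0,0,0,0,255]]]'

```text
time_s: 20.4
position: [0.624, 0.126, 0.0552]
tool_rot: [3.14, -0.0, 0.481]
contact_force: [0.8, -0.1, -2.5]
finger_gap: 0.0197
```

```bash
python3 -c "
from h import *
go(.45,.0174,.26,31.5)
save('wrist','w9',1);save('side','s9',1)
a=cv2.imread('pics/w9_raw.png');b=cv2.imread('pics/s9_raw.png')[150:330,180:420]
cv2.imwrite('pics/c9.png',cv2.hconcat([cv2.resize(a,(400,300)),cv2.resize(b,(400,300))]))
"
```

```text
t 20.40 at [0.624  0.126  0.0552] rpy [179.88  -0.    27.58] gap 0.0197 F [ 0.8 -0.1 -2.5]
turn deg [ 0.12 -0.   -3.92] shift now-frame [-20.44   1.61 -20.48] after-turn frame [-20.5    0.17 -20.48]
```

View pics/c9.png

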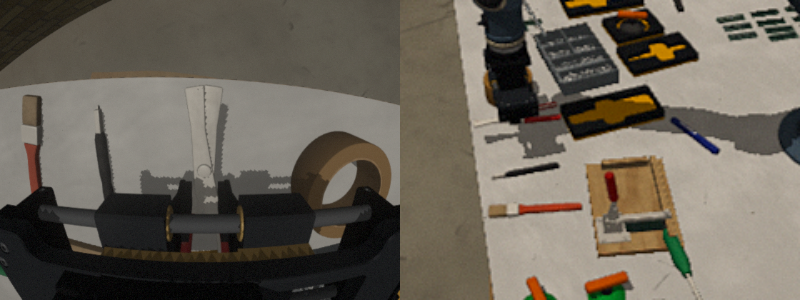

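arm_command --moves '[[[0,0,0,0,0,-3,255],[0,0,0,0,0,-4,255],[0,0,0,0,0,-4,255],[0,0,-2,0,0,-3,255],[0,0,-2,-2,0,0,255],[0,0,0,-3,0,0,255],[0,0,0,-3.5,0,0,255],[0,0,0,-3.5,0,0,255],[0,0,0,-3.5,0,0,255],[0,0,0,-3,0,0,255],[0,0,0,-2,0,0,255],[0,0,0,0,0,0,255]]]'

```text
time_s: 21.7
position: [0.4328, 0.0166, 0.1864]
tool_rot: [-3.134, 0.029, 0.558]
contact_force: [0.1, -0.3, -2.0]
finger_gap: 0.0199
```

```bash
python3 -c "
from h import *
go(.4517,.0184,.015,31.8)"
```

```text
t 21.70 at [0.4328 0.0166 0.1864] rpy [-179.54    1.65   32.  ] gap 0.0199 F [ 0.1 -0.3 -2. ]
turn deg [-0.46  1.65  0.19] shift now-frame [ 2.19  0.98 17.08] after-turn frame [ 1.7   0.84 17.14]
```

arm_command --moves '[[[-0.5,1.6,0,1.2,0.6,2,255],[0,0,0,0.5,0.3,2,255],[0,0,0,0,0,2,255],[0,0,0,0,0,2,255],[0,0,0,0,0,2,255],[0,0,0,0,0,0,255]]]'

```text
time_s: 22.3
position: [0.4551, 0.0214, 0.08]
tool_rot: [3.14, -0.001, 0.563]
contact_force: [-1.2, -0.2, -1.5]
finger_gap: 0.0198
```

```bash
python3 -c "
from h import *
go(.4517,.0184,.015,31.8)"
```

```text
t 22.30 at [0.4551 0.0214 0.08  ] rpy [ 1.7992e+02 -7.0000e-02  3.2260e+01] gap 0.0198 F [-1.2 -0.2 -1.5]
turn deg [ 0.08 -0.07  0.46] shift now-frame [-0.46  0.06  6.5 ] after-turn frame [-0.45  0.07  6.5 ]
```

arm_command --moves '[[[0,0,0.4,-0.5,0.1,1,255],[0,0,0,0,0,1.5,255],[0,0,0,0,0,1.5,255],[0,0,0,0,0,0.5,255],[0,0,0,0,0,0,255]]]'

```text
time_s: 22.8
position: [0.4541, 0.0179, 0.0339]
tool_rot: [3.138, -0.004, 0.556]
contact_force: [0.6, -0.1, -0.8]
finger_gap: 0.0195
```

```bash
python3 -c "
from h import *
go(.4517,.0184,.013,31.8)
save('wrist','w10',1.3)"
```

```text
t 22.80 at [0.4541 0.0179 0.0339] rpy [179.79  -0.24  31.87] gap 0.0195 F [ 0.6 -0.1 -0.8]
turn deg [ 0.21 -0.24  0.07] shift now-frame [-0.19 -0.17  2.08] after-turn frame [-0.18 -0.17  2.09]
```

View pics/w10.png

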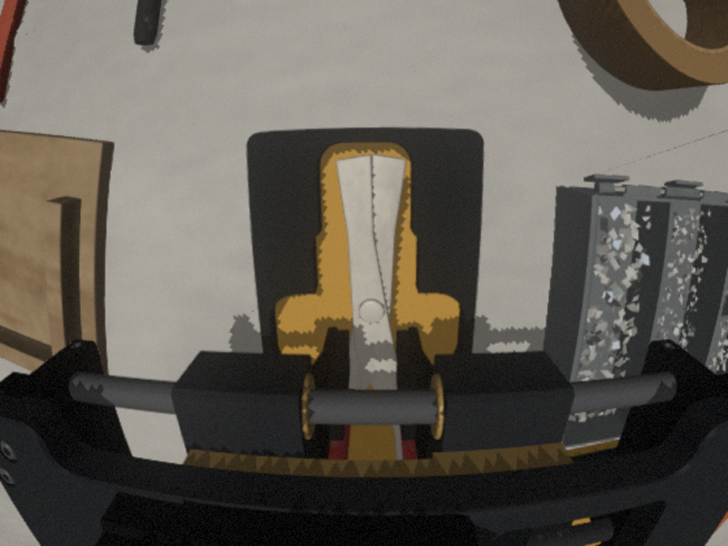

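arm_command --moves '[[[0.2,-0.2,0,-0.2,-0.3,0.6,255],[0,0,0,-0.1,-0.1,0.7,255],[0,0,0,0,0,0.5,255],[0,0,0,0,0,0.4,255],[0,0,0,0,0,0,255]]]'

```text
time_s: 23.35
position: [0.4509, 0.0204, 0.0121]
tool_rot: [3.14, -0.005, 0.557]
contact_force: [0.5, 0.7, -1.5]
finger_gap: 0.0199
```

```bash
python3 -c "
from h import *
go(.4517,.0184,.0115,31.8)"
```

```text
t 23.35 at [0.4509 0.0204 0.0121] rpy [179.94  -0.29  31.91] gap 0.0199 F [ 0.5  0.7 -1.5]
turn deg [ 0.06 -0.29  0.11] shift now-frame [-0.04  0.21  0.06] after-turn frame [-0.04  0.21  0.06]
```

arm_command --moves '[[[0,0,0,0,0,0,145],[0,0,0,0,0,0,145],[0,0,0,0,0,0,145],[0,0,0,0,0,0,145],[0,0,0,0,0,-1,145],[0,0,0,0,0,-2,145],[0,0,0,0,0,-3,145],[0,0,0,0,0,-4,145],[0,0,0,0,0,-4,145],[0,0,0,0,0,-4,145],[0,0,0,0,0,-4,145],[0,0,0,0,0,0,0]]]'

```text
time_s: 24.55
position: [0.45, 0.0172, 0.244]
tool_rot: [-3.141, -0.005, 0.551]
contact_force: [0.5, 0.2, 0.0]
finger_gap: 0.0404
```

```bash
python3 -c "
from h import *
go(.5625,.215,.1,27.8)
import json
c={k:np.array(v).tolist() for k,v in env.camera_info('wrist').items()}; json.dump(c,open('w11.json','w'))
save('wrist','w11',1.3)
# pliers check: project home outline
d=np.array([np.cos(np.radians(32)),np.sin(np.radians(32))]);n=np.array([.45,.0174])
for a in(.08,-.06): print(a,proj('wrist',[*(n+a*d),.014],c))
t=top('wrist',cv2.imread('pics/w11_raw.png'),.010,.36,.66,-.1,.33,1700,c); cv2.imwrite('pics/w11_top.png',t)
print(t.shape)
"
```

```text
t 24.55 at [0.45   0.0172 0.244 ] rpy [-179.99   -0.27   31.55] gap 0.0404 F [0.5 0.2 0. ]
turn deg [-0.02 -0.27  3.75] shift now-frame [ 19.86 -10.97  14.49] after-turn frame [ 19.17 -12.25  14.4 ]
0.08 (np.float64(286.06166317286807), np.float64(117.14523171627002))
-0.06 (np.float64(286.8492817865837), np.float64(228.5329212150502))
(510, 731, 3)
```

View pics/w11_top.png

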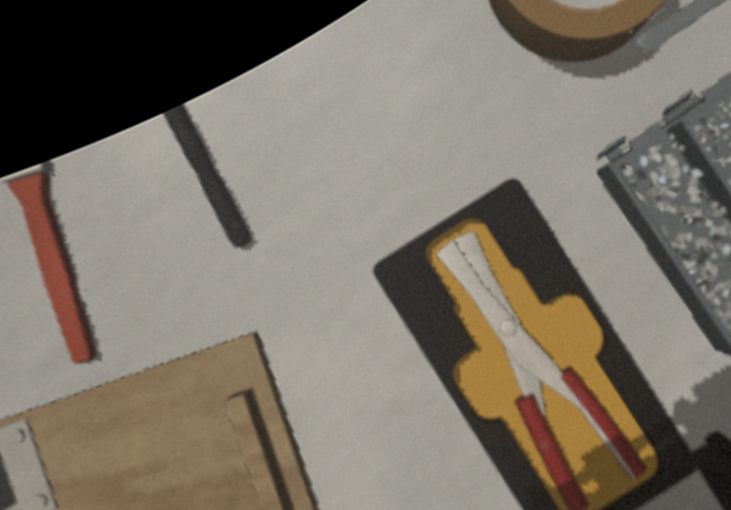

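arm_command --moves '[[[0,0,4.2,0,0,0,145],[0,0,0,3,-1.9,1,145],[0,0,0,3.5,-2.2,2,145],[0,0,0,3.5,-2.2,2,145],[0,0,0,3.5,-2.2,2,145],[0,0,0,3.5,-2.2,2,145],[0,0,0,2.2,-1.5,2,145],[0,0,0,0,0,2,145],[0,0,0,0,0,0,145]]]'

```text
time_s: 25.5
position: [0.5605, 0.2177, 0.0975]
tool_rot: [-3.134, 0.014, 0.468]
contact_force: [-0.6, -0.9, 0.4]
finger_gap: 0.0376
```

```bash
python3 -c "
from h import *
go(.563,.213,.004,27.3)
save('wrist','w12',1.3); c=env.camera_info('wrist')
t=top('wrist',cv2.imread('pics/w12_raw.png'),.006,.54,.66,.15,.29,2000,c); cv2.imwrite('pics/w12_top.png',t)
g=cv2.cvtColor(t,cv2.COLOR_BGR2GRAY); m=(g<55).astype(np.uint8); n,l,st,ce=cv2.connectedComponentsWithStats(m)
for i in range(1,n):
  if st[i,4]>400:
    v,u=np.nonzero(l==i); (cx,cy),(a,b),an=cv2.minAreaRect(np.c_[u,v].astype(np.float32)); print(st[i],.66-cy/2000,.29-cx/2000,a/2,b/2,an)
"
```

```text
t 25.50 at [0.5605 0.2177 0.0975] rpy [-179.58    0.81   26.82] gap 0.0376 F [-0.6 -0.9  0.4]
turn deg [-0.42  0.81 -0.49] shift now-frame [0.14 0.6  9.35] after-turn frame [0.   0.53 9.35]
[ 100   98   92  142 3463] 0.5738239135742188 0.21774102783203123 80.5324478149414 12.297517776489258 62.75825500488281
[227 218  47  22 609] 0.5457500000000001 0.16499999999999998 23.0 10.5 0.0
```

arm_command --moves '[[[-0.4,0.8,-0.5,0,0.5,1,145],[0,0,0,0,0.1,2,145],[0,0,0,0,0,2,145],[0,0,0,0,0,2,145],[0,0,0,0,0,0,145]]]'

```text
time_s: 26.05
position: [0.5661, 0.2084, 0.0321]
tool_rot: [3.141, -0.008, 0.47]
contact_force: [-1.1, 0.3, -0.2]
finger_gap: 0.0377
```

```bash
python3 -c "
from h import *
go(.563,.2125,.004,27.3)"
```

```text
t 26.05 at [0.5661 0.2084 0.0321] rpy [179.96  -0.48  26.91] gap 0.0377 F [-1.1  0.3 -0.2]
turn deg [ 0.05 -0.48 -0.39] shift now-frame [-0.12 -0.51  2.81] after-turn frame [-0.09 -0.51  2.81]
```

arm_command --moves '[[[0,-0.5,-0.4,-0.1,-0.6,0.4,145],[0,0,0,0,0,0.9,145],[0,0,0,0,0,0.9,145],[0,0,0,0,0,0.5,145],[0,0,0,0,0,0.2,145],[0,0,0,0,0,0,145]]]'

```text
time_s: 26.65
position: [0.5647, 0.2133, 0.0055]
tool_rot: [3.14, -0.005, 0.475]
contact_force: [-0.1, -0.2, -0.2]
finger_gap: 0.0375
```

```bash
python3 -c "
from h import *
go(.563,.2125,.004,27.3)"
```

```text
t 26.65 at [0.5647 0.2133 0.0055] rpy [179.94  -0.31  27.24] gap 0.0375 F [-0.1 -0.2 -0.2]
turn deg [ 0.06 -0.31 -0.06] shift now-frame [-0.19 -0.01  0.15] after-turn frame [-0.19 -0.01  0.15]
```

arm_command --moves '[[[0,0,0,-0.1,0,0.3,145],[0,0,0,-0.1,0,0.2,145],[0,0,0,0,0,0,255],[0,0,0,0,0,0,255],[0,0,0,0,0,0,255],[0,0,0,0,0,0,255],[0,0,0,0,0,0,255],[0,0,0,0,0,0,255]]]'

```text
time_s: 27.45
position: [0.5635, 0.2123, 0.0007]
tool_rot: [3.14, -0.007, 0.475]
contact_force: [0.3, -1.1, 0.0]
finger_gap: 0.011
```

arm_command --moves '[[[0,0,0,0,0,-2,255],[0,0,0,0,0,-4,255],[0,0,0,0,0,-4,255],[0,0,0,0,0,-4,255],[0,0,-3.5,0,0,-4,255],[0,0,-3.5,0,0,-3,255],[0,0,0,-2,1.2,0,255],[0,0,0,-3.2,2,0,255],[0,0,0,-3.2,2,0,255],[0,0,0,-3.2,2,0,255],[0,0,0,-3.2,2,0,255],[0,0,0,-3.2,2,0,255],[0,0,0,-3.2,2,0,255],[0,0,0,-3.2,2,0,255],[0,0,0,-3.2,2,0,255],[0,0,0,-3.2,2,0,255],[0,0,0,-3.2,2,0,255],[0,0,0,0,0,0,255]]]'

```text
time_s: 29.25
position: [0.3943, -0.1689, 0.2162]
tool_rot: [-3.141, -0.01, 0.604]
contact_force: [0.9, 0.4, -0.7]
finger_gap: 0.0115
```

```bash
python3 -c "
from h import *
go(.3755,-.2155,.06,34.5)"
```

```text
t 29.25 at [ 0.3943 -0.1689  0.2162] rpy [-179.95   -0.57   34.6 ] gap 0.0115 F [ 0.9  0.4 -0.7]
turn deg [-0.05 -0.57  0.1 ] shift now-frame [-4.35  2.78 15.58] after-turn frame [-4.19  2.77 15.62]
```

arm_command --moves '[[[0,-0.5,0,-1.5,1,0,255],[0,0,0,-1.5,1,1,255],[0,0,0,-1.2,0.8,2,255],[0,0,0,0,0,2,255],[0,0,0,0,0,2,255],[0,0,0,0,0,2,255],[0,0,0,0,0,2,255],[0,0,0,0,0,0,255]]]'

```text
time_s: 30.05
position: [0.3773, -0.2145, 0.1023]
tool_rot: [-3.139, -0.008, 0.604]
contact_force: [0.1, 0.1, -0.4]
finger_gap: 0.0113
```

```bash
python3 -c "
from h import *
go(.3755,-.2155,.04,34.5)"
```

```text
t 30.05 at [ 0.3773 -0.2145  0.1023] rpy [-179.88   -0.43   34.6 ] gap 0.0113 F [ 0.1  0.1 -0.4]
turn deg [-0.12 -0.43  0.1 ] shift now-frame [-0.25 -0.01  6.23] after-turn frame [-0.21 -0.02  6.23]
```

arm_command --moves '[[[0,-0.4,0,-0.2,0,1,255],[0,0,0,0,0,1.5,255],[0,0,0,0,0,1.5,255],[0,0,0,0,0,1.3,255],[0,0,0,0,0,1,255],[0,0,0,0,0,0,255]]]'

```text
time_s: 30.65
position: [0.38, -0.2153, 0.0392]
tool_rot: [3.138, -0.005, 0.608]
contact_force: [0.2, -0.3, -0.4]
finger_gap: 0.0111
```

```bash
python3 -c "
from h import *
go(.3755,-.2155,.009,34.5)
save('wrist','w13',1.3)"
```

```text
t 30.65 at [ 0.38   -0.2153  0.0392] rpy [179.81  -0.28  34.83] gap 0.0111 F [ 0.2 -0.3 -0.4]
turn deg [ 0.19 -0.28  0.33] shift now-frame [-0.4  -0.25  3.02] after-turn frame [-0.38 -0.24  3.02]
```

View pics/w13.png

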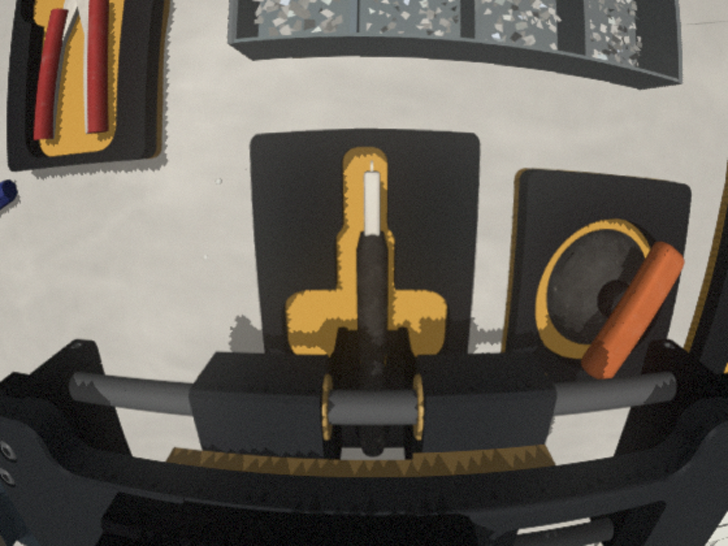

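arm_command --moves '[[[0.2,-0.3,0.3,-0.4,-0.4,0.6,255],[0,0,0,-0.1,-0.1,0.8,255],[0,0,0,0,0,0.8,255],[0,0,0,0,0,0.5,255],[0,0,0,0,0,0.3,255],[0,0,0,0,0,0,255]]]'

```text
time_s: 31.3
position: [0.3744, -0.2146, 0.0086]
tool_rot: [3.139, -0.002, 0.603]
contact_force: [-0.6, 0.6, 0.4]
finger_gap: 0.0116
```

```bash
python3 -c "
from h import *
go(.3755,-.2155,.009,34.5)"
```

```text
t 31.30 at [ 0.3744 -0.2146  0.0086] rpy [ 1.7983e+02 -1.3000e-01  3.4530e+01] gap 0.0116 F [-0.6  0.6  0.4]
turn deg [ 0.17 -0.13  0.03] shift now-frame [ 0.04  0.14 -0.04] after-turn frame [ 0.04  0.14 -0.04]
```

arm_command --moves '[[[0,0,0,0,0,0,190],[0,0,0,0,0,0,180],[0,0,0,0,0,0,170],[0,0,0,0,0,0,170],[0,0,0,0,0,-1,170],[0,0,0,0,0,-2,170],[0,0,0,0,0,-3,145],[0,0,0,0,0,-4,145],[0,0,0,0,0,-4,145],[0,0,0,0,0,-4,145],[0,0,0,0,0,-4,145],[0,0,0,0,0,0,145]]]'

```text
time_s: 32.5
position: [0.3721, -0.2166, 0.2388]
tool_rot: [-3.139, -0.001, 0.596]
contact_force: [0.1, -0.6, 0.5]
finger_gap: 0.0374
```

```bash
python3 -c "
from h import *
go(.5422,.3123,.1,16.3)
save('wrist','w14',1.3);c=env.camera_info('wrist')
t=top('wrist',cv2.imread('pics/w14_raw.png'),.010,.3,.5,-.3,-.1,2000,c)
cv2.imwrite('pics/w14_top.png',t); print(env.observe()['joint_positions'].round(2))
"
```

```text
t 32.50 at [ 0.3721 -0.2166  0.2388] rpy [-1.7988e+02 -7.0000e-02  3.4150e+01] gap 0.0374 F [ 0.1 -0.6  0.5]
turn deg [-0.13 -0.05 17.85] shift now-frame [ 43.75 -34.2   14.  ] after-turn frame [ 31.18 -45.99  13.88]
[-0.72  0.03  1.21  2.1  -0.03  1.03 -0.47]
```

arm_command --moves '[[[0,0,8.5,0,0,0,110],[0,0,8.5,0,0,0,110],[0,0,0,1.4,-2,0,110],[0,0,0,2.6,-3.85,0,110],[0,0,0,2.6,-3.85,0,110],[0,0,0,2.6,-3.85,0,110],[0,0,0,2.6,-3.85,0,110],[0,0,0,2.6,-3.85,0,110],[0,0,0,2.6,-3.85,0,110],[0,0,0,2.6,-3.85,0,110],[0,0,0,2.6,-3.85,0,110],[0,0,0,2.6,-3.85,0,110],[0,0,0,2.6,-3.85,0,110],[0,0,0,2.6,-3.85,0,110],[0,0,0,0,0,0,110]]]'

```text
time_s: 34.05
position: [0.5299, 0.3065, 0.2116]
tool_rot: [-3.139, 0.043, 0.268]
contact_force: [-0.8, 0.3, 0.0]
finger_gap: 0.0494
```

```bash
python3 -c "
from h import *
go(.5422,.3123,.1,16.3)
"
```

```text
t 34.05 at [0.5299 0.3065 0.2116] rpy [-179.88    2.44   15.33] gap 0.0494 F [-0.8  0.3  0. ]
turn deg [-0.14  2.44 -0.98] shift now-frame [ 1.81 -0.21 11.09] after-turn frame [ 1.34 -0.21 11.16]
```

arm_command --moves '[[[0,2.4,-1,1,-0.2,1,110],[0,0,0,0.3,0,2,110],[0,0,0,0,0,2,110],[0,0,0,0,0,2,110],[0,0,0,0,0,2,110],[0,0,0,0,0,0,110]]]'

```text
time_s: 34.65
position: [0.5374, 0.3042, 0.1054]
tool_rot: [3.132, 0.02, 0.28]
contact_force: [-0.2, -0.3, 0.3]
finger_gap: 0.0495
```

```bash
python3 -c "
from h import *
go(.5422,.3123,.005,16.3)
save('wrist','w15',1.3); c=env.camera_info('wrist')
t=top('wrist',cv2.imread('pics/w15_raw.png'),.010,.48,.68,.24,.40,2000,c); cv2.imwrite('pics/w15_top.png',t)
hsv=cv2.cvtColor(t,cv2.COLOR_BGR2HSV); m=cv2.inRange(hsv,(0,120,60),(13,255,255))|cv2.inRange(hsv,(172,120,60),(180,255,255))
n,l,st,ce=cv2.connectedComponentsWithStats(m)
for i in range(1,n):
  if st[i,4]>600:
    v,u=np.nonzero(l==i); print(st[i])
    for r in range(v.min()+5,v.max(),25):
      w=u[v==r]; 
      if len(w): print('x %.4f y %.4f w %.1f mm'%(.68-r/2000,.40-(w.min()+w.max())/4000,len(w)/2))
"
```

```text
t 34.65 at [0.5374 0.3042 0.1054] rpy [179.47   1.13  16.06] gap 0.0495 F [-0.2 -0.3  0.3]
turn deg [ 0.53  1.13 -0.24] shift now-frame [ 0.89 -0.74 10.02] after-turn frame [ 0.69 -0.65 10.04]
[ 149  241   79  159 4414]
x 0.5570 y 0.3118 w 10.0 mm
x 0.5445 y 0.3130 w 14.5 mm
x 0.5320 y 0.3085 w 13.5 mm
x 0.5195 y 0.3050 w 13.5 mm
x 0.5070 y 0.3013 w 14.0 mm
x 0.4945 y 0.2975 w 14.5 mm
x 0.4820 y 0.2935 w 13.5 mm
```

arm_command --moves '[[[0.5,1.1,-0.3,0.6,-0.6,1,110],[0,0,0,0.1,-0.1,2,110],[0,0,0,0,0,2,110],[0,0,0,0,0,2,110],[0,0,0,0,0,0,110]]]'

```text
time_s: 35.2
position: [0.5469, 0.3108, 0.0379]
tool_rot: [-3.141, -0.007, 0.281]
contact_force: [0.4, 0.3, 0.6]
finger_gap: 0.0497
```

```bash
python3 -c "
from h import *
go(.5422,.3118,.003,16.5)
"
```

```text
t 35.20 at [0.5469 0.3108 0.0379] rpy [-179.99   -0.4    16.11] gap 0.0497 F [0.4 0.3 0.6]
turn deg [-0.01 -0.4  -0.39] shift now-frame [-0.45 -0.23  3.49] after-turn frame [-0.42 -0.23  3.49]
```

arm_command --moves '[[[0,-0.4,-0.4,-0.5,-0.3,0.8,110],[0,0,0,0,0,1,110],[0,0,0,0,0,1,110],[0,0,0,0,0,0.6,110],[0,0,0,0,0,0.2,110],[0,0,0,0,0,0,110]]]'

```text
time_s: 35.8
position: [0.5435, 0.3129, 0.0028]
tool_rot: [-3.14, -0.005, 0.288]
contact_force: [-0.2, 1.2, -1.0]
finger_gap: 0.0493
```

```bash
python3 -c "
from h import *
go(.5422,.3118,.003,16.5)
"
```

```text
t 35.80 at [0.5435 0.3129 0.0028] rpy [-179.92   -0.27   16.5 ] gap 0.0493 F [-0.2  1.2 -1. ]
turn deg [-0.08 -0.27  0.  ] shift now-frame [-0.15  0.07 -0.02] after-turn frame [-0.15  0.07 -0.02]
```

arm_command --moves '[[[0,0,0,0,0,0,255],[0,0,0,0,0,0,255],[0,0,0,0,0,0,255],[0,0,0,0,0,0,255],[0,0,0,0,0,0,255],[0,0,0,0,0,0,255],[0,0,0,0,0,0,255],[0,0,0,0,0,-1,255],[0,0,0,0,0,-3,255],[0,0,0,0,0,-4,255],[0,0,0,0,0,-4,255],[0,0,0,0,0,-4,255],[0,0,0,0,0,-4,255],[0,0,0,0,0,-3,255],[0,0,0,0,0,0,255]]]'

```text
time_s: 37.3
position: [0.543, 0.3107, 0.2464]
tool_rot: [-3.14, -0.006, 0.285]
contact_force: [-0.1, -0.5, 1.4]
finger_gap: 0.0205
```

```bash
python3 -c "
from h import *
go(.44,-.15,.26,29.7)
print(env.observe()['joint_positions'].round(2))
"
```

```text
t 37.30 at [0.543  0.3107 0.2464] rpy [-179.9    -0.33   16.34] gap 0.0205 F [-0.1 -0.5  1.4]
turn deg [ -0.06  -0.34 -13.36] shift now-frame [-22.84  41.31  -1.56] after-turn frame [-31.77  34.92  -1.36]
[-1.16  0.45  0.8   1.67 -0.35  1.17 -1.55]
```

arm_command --moves '[[[0,0,-6.7,0,0,-0.8,255],[0,0,-6.7,0,0,-0.8,255],[0,0,0,-1,2,0,255],[0,0,0,-2,3.9,0,255],[0,0,0,-2,3.9,0,255],[0,0,0,-2,3.9,0,255],[0,0,0,-2,3.9,0,255],[0,0,0,-2,3.9,0,255],[0,0,0,-2,3.9,0,255],[0,0,0,-2,3.9,0,255],[0,0,0,-2,3.9,0,255]]]'

```text
time_s: 38.4
position: [0.5599, -0.0666, 0.2568]
tool_rot: [-3.134, -0.0, 0.545]
contact_force: [0.8, 0.6, -0.4]
finger_gap: 0.0202
```

```bash
python3 -c "
from h import *
go(.574,-.40,.26,29.7)
print(env.observe()['joint_positions'].round(2))
"
```

```text
t 38.40 at [ 0.5599 -0.0666  0.2568] rpy [-1.7958e+02 -1.0000e-02  3.1230e+01] gap 0.0202 F [ 0.8  0.6 -0.4]
turn deg [-0.42 -0.01  1.53] shift now-frame [-16.08  29.23  -0.54] after-turn frame [-15.29  29.66  -0.32]
[-0.61  0.33  0.85  1.79 -0.28  1.15 -0.7 ]
```

arm_command --moves '[[[-0.4,0,1.5,-2,3.8,0,255],[0,0,0,-2,3.8,0,255],[0,0,0,-2,3.8,0,255],[0,0,0,-2,3.8,0,255],[0,0,0,-2,3.8,0,255],[0,0,0,-2,3.8,1,255],[0,0,0,-2,3.8,2,255],[0,0,0,-0.8,1.5,2,255],[0,0,0,0,0,2,255],[0,0,0,0,0,2,255],[0,0,0,0,0,2,255],[0,0,0,0,0,0,255]]]'

```text
time_s: 39.6
position: [0.558, -0.4048, 0.1342]
tool_rot: [-3.133, 0.011, 0.501]
contact_force: [-0.3, 0.4, -0.6]
finger_gap: 0.0209
```

```bash
python3 -c "
from h import *
go(.574,-.40,.05,29.7)
print(env.observe()['joint_positions'].round(2))
"
```

```text
t 39.60 at [ 0.558  -0.4048  0.1342] rpy [-179.48    0.62   28.7 ] gap 0.0209 F [-0.3  0.4 -0.6]
turn deg [-0.52  0.62 -1.  ] shift now-frame [1.72 0.42 8.4 ] after-turn frame [1.63 0.38 8.42]
[ 0.08  0.68  0.76  1.61 -0.51  1.08 -0.09]
```

arm_command --moves '[[[-0.5,0.6,-1,1,0.3,1,255],[0,0,0,0.6,0.1,1.5,255],[0,0,0,0,0,1.5,255],[0,0,0,0,0,1.5,255],[0,0,0,0,0,1.5,255],[0,0,0,0,0,0,255]]]'

```text
time_s: 40.2
position: [0.5766, -0.3991, 0.0595]
tool_rot: [3.14, -0.002, 0.522]
contact_force: [-0.3, -0.0, -0.3]
finger_gap: 0.0207
```

```bash
python3 -c "
from h import *
go(.575,-.3995,.04,29.7)
"
```

```text
t 40.20 at [ 0.5766 -0.3991  0.0595] rpy [ 1.7993e+02 -1.1000e-01  2.9900e+01] gap 0.0207 F [-0.3 -0.  -0.3]
turn deg [ 0.07 -0.11  0.2 ] shift now-frame [-0.16 -0.05  1.95] after-turn frame [-0.16 -0.05  1.95]
```

arm_command --moves '[[[0,0,0,-0.2,0,0.8,255],[0,0,0,0,0,0.8,255],[0,0,0,0,0,0.7,255],[0,0,0,0,0,0,255]]]'

```text
time_s: 40.6
position: [0.5746, -0.4012, 0.0351]
tool_rot: [3.139, -0.002, 0.521]
contact_force: [-1.3, 0.3, -0.3]
finger_gap: 0.0205
```

```bash
python3 -c "
from h import *
go(.575,-.3995,.011,29.7)
save('wrist','w16',1.3); c=env.camera_info('wrist'); im=cv2.imread('pics/w16_raw.png'); hsv=cv2.cvtColor(im,cv2.COLOR_BGR2HSV)
K=np.array(c['K']); 
for v in range(90,260,10):
  r=hsv[v,180:400]; y=((r[:,0]>=17)&(r[:,0]<=30)&(r[:,1]>130)&(r[:,2]>70)).astype(int)
  d=np.diff(np.r_[0,y,0]); a=np.nonzero(d==1)[0]+180; b=np.nonzero(d==-1)[0]+180
  print(v,[(int(i),int(j)) for i,j in zip(a,b) if j-i>2])
"
```

```text
t 40.60 at [ 0.5746 -0.4012  0.0351] rpy [ 1.7986e+02 -1.1000e-01  2.9850e+01] gap 0.0205 F [-1.3  0.3 -0.3]
turn deg [ 0.14 -0.11  0.15] shift now-frame [ 0.11 -0.13  2.41] after-turn frame [ 0.12 -0.13  2.41]
90 []
100 []
110 []
120 []
130 [(249, 323)]
140 [(248, 325)]
150 [(248, 260), (310, 324)]
160 [(249, 260), (311, 324)]
170 [(249, 260), (311, 324)]
180 [(249, 261), (310, 324)]
190 [(249, 261), (311, 323)]
200 [(250, 261), (310, 323)]
210 [(250, 261), (312, 323)]
220 [(248, 259), (313, 324)]
230 [(222, 259), (313, 350)]
240 [(222, 260), (313, 351)]
250 [(222, 261), (312, 349)]
```

arm_command --moves '[[[0,0,0,0.1,-0.1,0.7,255],[0,0,0,0,0,0.8,255],[0,0,0,0,0,0.6,255],[0,0,0,0,0,0.4,255],[0,0,0,0,0,0,255]]]'

```text
time_s: 41.15
position: [0.5766, -0.401, 0.0119]
tool_rot: [3.136, -0.005, 0.521]
contact_force: [0.1, 0.5, 1.4]
finger_gap: 0.0207
```

```bash
python3 -c "
from h import *
go(.575,-.3995,.011,29.7)
"
```

```text
t 41.15 at [ 0.5766 -0.401   0.0119] rpy [179.68  -0.26  29.87] gap 0.0207 F [0.1 0.5 1.4]
turn deg [ 0.32 -0.26  0.17] shift now-frame [-0.07 -0.21  0.08] after-turn frame [-0.07 -0.21  0.09]
```

arm_command --moves '[[[0,0,0,0,0,0,190],[0,0,0,0,0,0,160],[0,0,0,0,0,0,150],[0,0,0,0,0,0,150],[0,0,0,0,0,-1,150],[0,0,0,0,0,-2,150],[0,0,0,0,0,-3,150],[0,0,0,0,0,-4,150],[0,0,0,0,0,-4,150],[0,0,0,0,0,-4,150],[0,0,0,0,0,-4,150],[0,0,0,0,-3,-2,150],[0,0,0,-1,-4,0,150],[0,0,0,-1,-4,0,150],[0,0,0,-1,-4,0,150],[0,0,0,-1,-4,0,150],[0,0,0,-1,0,0,150],[0,0,0,0,0,0,150]]]'

```text
time_s: 42.95
position: [0.4317, -0.2579, 0.2653]
tool_rot: [3.133, -0.011, 0.52]
contact_force: [0.2, -0.5, 0.1]
finger_gap: 0.0357
```

```bash
python3 -c "
from h import *
go(.5,-.25,.25)
save('wrist','w17',1.3); save('side','s17'); c=env.camera_info('wrist')
t=top('wrist',cv2.imread('pics/w17_raw.png'),.014,.3,.75,-.52,.1,880,c)
b=cv2.imread('pics/s17_raw.png')[100:260,200:420]; b=cv2.resize(b,(545,396))
b=cv2.copyMakeBorder(b,0,0,0,0,0)
o=np.vstack([cv2.resize(t,(545,396)),b]); o=cv2.resize(o,(413,600)); 
cv2.imwrite('pics/c17.png',cv2.hconcat([cv2.resize(t,(470,341)),cv2.resize(b,(330,341))]))
"
```

```text
t 42.95 at [ 0.4317 -0.2579  0.2653] rpy [179.49  -0.62  29.77] gap 0.0357 F [ 0.2 -0.5  0.1]
turn deg [ 0.51 -0.62 -0.  ] shift now-frame [6.31 2.69 1.62] after-turn frame [6.32 2.71 1.53]
```

View pics/c17.png

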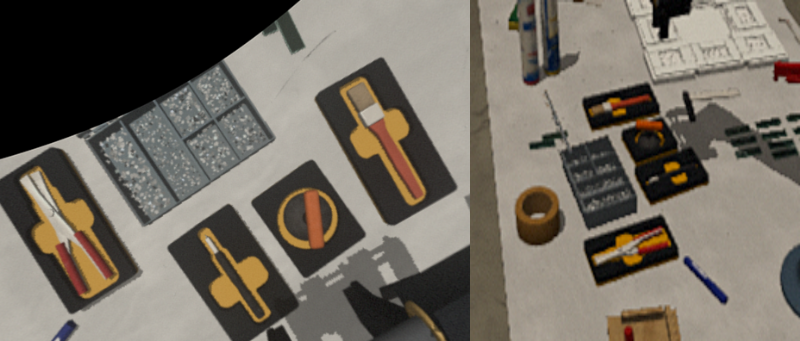

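```bash
python3 -c "
from workcell import env
print(env.sign_off())"
```

```text
the job is handed in; nothing more can be done
None
```

All four tools are in their own inserts the right way round, and the job is handed in at 43 s of the 138 s allowed. `sign_off` reports no verdict.

**Last checks**
- The final wrist and side pictures show yellow floor around the pliers, cutter, brush and lifter.
- At release, the gripper heights for the pliers, cutter and brush were within about 1 mm of the pick-up height plus 8 mm for the cut-out floor. I took no measured end pose for any tool.
- I took no numbers for the bystanders. The tape looks undisturbed in the side view, and the square is barely in view there; nothing was driven near either.
- The gripper ended open at about 0.265 m, touching nothing.

**What went wrong or disagreed**
- The first lifter grasp missed because I lifted before the fingers had fully closed. The lifter stayed standing and the second grasp held.
- The pliers measured about 20 mm wide at the pinch, not the 32 to 36 mm stated. The hold was level and steady all the same.

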